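Tighten the ratchet jar vise on the honey jar

TASK

The honey jar stands in the ratchet jar vise, whose jaw is still open and whose thumb lever is set to loosen. Flip the thumb lever over to the tightening side, then swing the handle back and forth to wind the jaw in until it holds the jar firmly against the V stop, by feel: stop as soon as the handle goes stiff, for more would crack the glass. Work the vise by its lever and handle only, keep your fingers off jaw and jar, leave the things around it where they are, and let go of the handle.

Things in the scene. Friction and masses are not known exactly. Their poses are not given: they have to be found in the camera images.
- vise: Fixed jar vise: oak bed 95 x 270 mm, 10 mm high, grey gear housing, toothed ratchet wheel, flat steel handle on top. Origin: on the table, on the upright axis of handle and wheel. Own axes: z up, -x the way the handle points at mid swing (roughly to the robot), -y along the bed to jar and stop (bed: y = +50 to -220 mm), where a V-shaped stop block, 50 mm high, is pinned at y = -160 to -176; it is part of the vise.
- honey_jar: Glass honey jar with black lid, 65 mm across, 86 mm high, about 0.33 kg, loose on the bed between jaw and stop. Origin: centre of its underside. Fragile: the jaw may not press on it with more than 90 N.
- jaw: Moving jaw: aluminium plate 70 mm wide, 70 mm high with a rubber pad, slides on the bed along the vise's -y. Its origin lies 58.5 mm behind the pad's face (towards the vise's +y); at the start the origin is that of the vise. It moves 20 mm per rad of the wheel, closes 25 to 48 mm before it grips, and stays where it is left by friction (up to about 17 N).
- selector (a joint): Thumb lever that reverses the ratchet's pawl, on top of the handle, hinged 75 mm from the vise axis; it stays where it is put (3 N at its tip; the handle may swing a little with it). About -0.3 = lever tip to the vise's -y side: handle loosens (start). +0.31 = tip over to the +y side, against its stop: handle tightens; above +0.2 it counts as flipped.
- handle (a joint): Swing of the handle about the vise axis, rad, 0 = along the vise's -x, range -0.5 to +0.36, positive = clockwise from above (grip to the vise's +y). With the lever to tighten, the positive swing drives the jaw, the negative one clicks back freely. Wheel teeth are 0.37 rad apart, so up to 0.37 rad of each stroke is lost.
- grip (a point): Middle of the upright wooden grip at the handle's end, 150 mm from the vise axis: round, 18 mm across at the middle (22 at the foot), 70 to 130 mm above the table; this point at 105 mm. Swinging it free takes 2.5 N, winding the jaw 4 to 5 N; it goes stiff when the jaw bears on the jar (and at the ends of its swing). 7 to 11 N is a good hold, from 15 N on the jar is in danger.
- lever_tip (a point): Point near the outer end of the thumb lever, 34 mm from its hinge: an upright steel fin 8 mm thick, 72 to 90 mm above the table, reaching 38 mm from its hinge towards the grip; this point is at 84 mm, on the fin's middle plane.
- axis (a point): Point on the axis of handle and wheel, on top of the handle's head, 73 mm above the table.
- jam_1: Jam portion tub, 37 x 50 x 16 mm, on the table just left of the gear housing. Leave it.
- jam_2: Jam portion tub, 37 x 50 x 16 mm, on the table on the robot's side of the vise. Leave it.
- salt_shaker: Shaker with a metal cap, 44 mm across, 90 mm high, on the open table to the left of the vise. Leave it.
- pepper_shaker: Shaker with a metal cap, 44 mm across, 90 mm high, on the open table to the left of the vise. Leave it.
Mind the look-alikes: they are no part of the job. What is shaped like the honey_jar but yellow is not meant.

How it is judged:
By the outcome, as a careful person would: the job done as asked, in the order asked, and still so for the second after the job is handed in, with the robot touching nothing.
It also fails if it takes over 72 s, if anything falls off the work surface, if the arm or the gripper's body presses on something with over 40 N, if the wrist force passes 120 N, or if a joint passes its speed limit or range.

ROBOT

A 6-joint arm with a two-finger parallel gripper is mounted at the origin on a cart in front of the work surface, level with it; the furniture and walls round the work are solid. World frame = base frame: x ahead of the robot, y to its left, z up, the work surface at z = 0. Lengths are in m, angles in degrees, forces in N, time in s.
With the tool pointing down it reaches from about 0.3 to 0.75 m from the base axis. Payload 8.5 kg.
Tool frame: the origin (TCP) lies at the very end of the fingers, on their centre line; the grasp point (between the pads) lies 19 mm behind it; z points along the fingers, y is the line along which they close (so a half turn about z gives the same grasp; the last joint's range is limited). The gripper opens to 85 mm and grips with 20 to 120 N. Pads are 22 mm wide; open, the fingers measure 114 mm over their backs; the gripper's body (76 mm by 85 mm) begins 54 mm behind the grasp point. The pads swing forward as they close: fully open they stand 13 mm farther back than shut.
Start: joints at [63.581, 21.807, 74.336, -0, 83.858, -12.336], TCP at [0.134, 0.533, 0.231] pointing down, gripper open.
Joint ranges: [-178.18, 178.18], [-50.72, 133.34], [12.68, 142.11], [-81.47, 261.47], [9.98, 163.14], [-165.26, 165.26]. Speed limits (degrees/s): [136.94, 136.94, 180, 180, 180, 180].

INTERFACE

Orientations are given as a 3x3 rotation matrix whose columns are the frame's x, y, z axes.
In Python, from rig import env, optics, spotter gives the robot as it stands.
- The arm moves only by the shell command python3 -m crank 'ROWS' [FORCE]. ROWS is JSON, one flat list of numbers, 5 for each row, row after row: the finger opening in cm, from 0 to 8.54, then the shift along the tool's x, y, z in cm, then the turn about the tool's z in rad. A call has exactly 8 rows; each row shifts and turns the commanded pose from where the row before left it, along the tool's axes as they then stand; what a row does not reach is not made up. A row lasts 1/12 s, in which the tool goes at most 41.7 mm and 7.16 degrees, less where a joint would pass 70% of its speed; a pose out of reach is approached as far as the arm can. A call is refused whole if a number of a shift passes 4.17 or a number of a turn 0.125, either way. A call with a gripper value outside its range is refused whole. The fingers move at their own pace and stop on an object; FORCE is the grip in N (left out, the last holds). Time passes only in rows, so rows that do not move let the fingers close, or fill a call up. It gives the time, the measured TCP pose, the force, the opening and the grip force at its end, in the units of the state.
- env.observe(): the state, without advancing time (a new reading comes with each control period).
- optics.get_image(name): name is "side" or "top" or "wrist"; returns a dict with "color" (420x560x3 uint8, red, green, blue), "intrinsics" (3x3 intrinsics, pixels), "pose" (4x4, takes a point from camera to world coordinates). Camera axes: x right, y up, looking along -z (the intrinsics and any distortion apply to the point x, -y, -z); pixel columns grow to the right and rows downward; lengths in m; the calibration is good to about 2 mm. The wrist camera is an equidistant fisheye: a pixel r from the principal point sees the ray r / f radians off the axis. A picture is of the moment at which its call begins. There is no depth.
- env.close_job(): hands the job in; it is judged then, once.
Trained networks look in a picture, given as the dict that the camera call returned (one of the last four; its "shot" number tells which), for a name from the list of things; names that differ only in an ending like _2 or _b are one class to them, and where a whole thing is asked for, a point or a joint stands for the part that bears it (a point fixed in the world has none). Each returns a list of dicts, best first, with "score" (0 to 1); they miss things now and then, are a little off and sometimes report something else, mostly with a low value. They report only what shows in the picture. A call takes as long as a camera call. They do not tell look-alikes from the thing itself.
- spotter.look_for(picture, query): "at" ([column, row] as shares, 0 to 1, of the picture: columns of its width, rows of its height, amid what is visible of it).
The state is a dict: "time_s": time; "q": joint angles; "qvel": joint speeds; "joint_efforts": joint torques, N m; "position": TCP position; "tool_rot": TCP orientation; "ft_force": force on the tool from outside, world axes, zero at the start; "wrist_torque": the same for the moment, N m; "grip_width": finger opening in m; "gripper_force": force on a finger pad.
Only numpy, scipy, OpenCV 4.12 (cv2) and the standard library are available. Lean on these libraries where they do the work, as an engineer would, in place of code of your own. Each camera call takes 0.05 s, during which the arm holds its last target. There are 200 camera calls.

## Working session

There is one attempt and no reset: what is moved stays moved. The work goes in short steps, Python scripts to look and compute and a shell command to move; the robot and the scene stay as the last step left them, time stands still between calls to the robot, and variables do not carry over. Pictures are saved under pics/ and viewed, at most 10 in all, crops included, and the job is handed in when it is done.

```bash
ls; mkdir -p pics
cat > h.py <<'E'
import numpy as np, cv2
from rig import env, optics, spotter
def ray(p,uv):
    K=np.array(p["intrinsics"]);T=np.array(p["pose"])
    d=np.array([(uv[0]-K[0,2])/K[0,0],(uv[1]-K[1,2])/K[1,1]])
    v=np.array([d[0],-d[1],-1.])
    return T[:3,3],T[:3,:3]@(v/np.linalg.norm(v))
def atz(p,uv,z):
    o,d=ray(p,uv); return o+d*(z-o[2])/d[2]
def proj(p,X):
    K=np.array(p["intrinsics"]);T=np.array(p["pose"])
    c=T[:3,:3].T@(np.array(X)-T[:3,3]); return K[0,2]+K[0,0]*c[0]/-c[2],K[1,2]-K[1,1]*c[1]/-c[2]
def tri(a,ua,b,ub):
    o1,d1=ray(a,ua);o2,d2=ray(b,ub)
    s=np.linalg.lstsq(np.c_[d1,-d2],o2-o1,rcond=None)[0]
    P,Q=o1+d1*s[0],o2+d2*s[1]; return (P+Q)/2,np.linalg.norm(P-Q)
def find(p,q,n=3):
    return [(round(r["score"],2),round(r["at"][0]*560,1),round(r["at"][1]*420,1)) for r in spotter.look_for(p,q)[:n]]
E
python3 - <<'E'
from h import *
np.set_printoptions(precision=4,suppress=True)
P={}
for n in("top","side"):
    P[n]=optics.get_image(n); cv2.imwrite(f"pics/{n}0.png",P[n]["color"][:,:,::-1])
    print(n,P[n]["pose"],P[n]["intrinsics"],[k for k in P[n]])
for q in("grip","lever_tip","axis","honey_jar","jaw","vise","jam_1","salt_shaker"):
    print(q,find(P["top"],q),find(P["side"],q))
print(env.observe())
E
```

```text
pics
top [[ 0.0233  0.9886 -0.149   0.3677]
 [-0.9997  0.0245  0.0065 -0.2384]
 [ 0.0101  0.1488  0.9888  1.0872]
 [ 0.      0.      0.      1.    ]] [[431.7473   0.     281.6602]
 [  0.     431.7473 208.3102]
 [  0.       0.       1.    ]] ['color', 'intrinsics', 'pose', 'shot']
side [[ 0.9238  0.1426 -0.3553  0.1899]
 [-0.3828  0.3413 -0.8585 -0.9902]
 [-0.0011  0.9291  0.3699  0.444 ]
 [ 0.      0.      0.      1.    ]] [[390.0105   0.     271.9989]
 [  0.     390.0105 210.456 ]
 [  0.       0.       1.    ]] ['color', 'intrinsics', 'pose', 'shot']
grip [(0.77, 327.5, 189.2)] []
lever_tip [(0.48, 325.9, 205.2)] [(0.57, 308.9, 248.5), (0.4, 311.9, 250.6)]
axis [(0.9, 344.4, 189.6)] [(0.56, 346.5, 271.4)]
honey_jar [(0.69, 381.3, 180.0), (0.69, 266.6, 250.5), (0.67, 355.5, 177.0)] [(0.97, 376.5, 276.9), (0.85, 288.5, 330.9), (0.68, 232.6, 242.0)]
jaw [] [(0.64, 350.9, 269.1)]
vise [(0.92, 341.0, 190.8), (0.31, 395.6, 220.9), (0.21, 327.6, 188.1)] [(0.74, 343.7, 274.5)]
jam_1 [(0.66, 396.5, 219.9), (0.49, 301.0, 175.1)] [(0.9, 342.3, 328.3)]
salt_shaker [(0.64, 155.0, 224.8), (0.21, 327.1, 206.2)] [(0.55, 224.6, 199.8)]
{'time_s': 0.9, 'q': array([ 63.5815,  21.8059,  74.3335,  -0.0004,  83.8559, -12.3357]), 'qvel': array([-0.0493, -0.0612, -0.0891, -0.0279,  0.112 , -0.0297]), 'joint_efforts': array([ -0.0005, -44.8324, -23.1463,  -0.0003,   0.0007,   0.    ]), 'position': array([0.1338, 0.5335, 0.2313]), 'tool_rot': array([[-0.9699,  0.2433,  0.    ],
       [ 0.2433,  0.9699,  0.0001],
       [-0.    ,  0.0001, -1.    ]]), 'ft_force': array([ 0.1872, -0.3218, -1.599 ]), 'wrist_torque': array([-0.0111,  0.0416, -0.0096]), 'gripper_force': 0.0, 'grip_width': 0.0855282517337643}
```

Run:
```python
import cv2
a=cv2.imread("pics/top0.png");cv2.imwrite("pics/t1.png",cv2.resize(a[130:280,230:430],None,fx=4,fy=4,interpolation=cv2.INTER_CUBIC))
a=cv2.imread("pics/side0.png");cv2.imwrite("pics/s1.png",cv2.resize(a[190:365,210:440],None,fx=3.4,fy=3.4,interpolation=cv2.INTER_CUBIC))
```

```text
(no output)
```

View pics/t1.png

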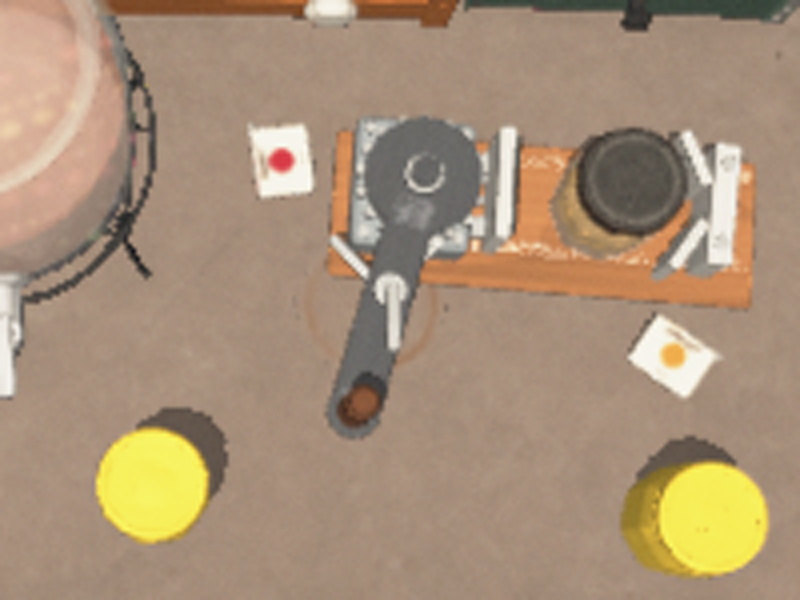

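View pics/s1.png

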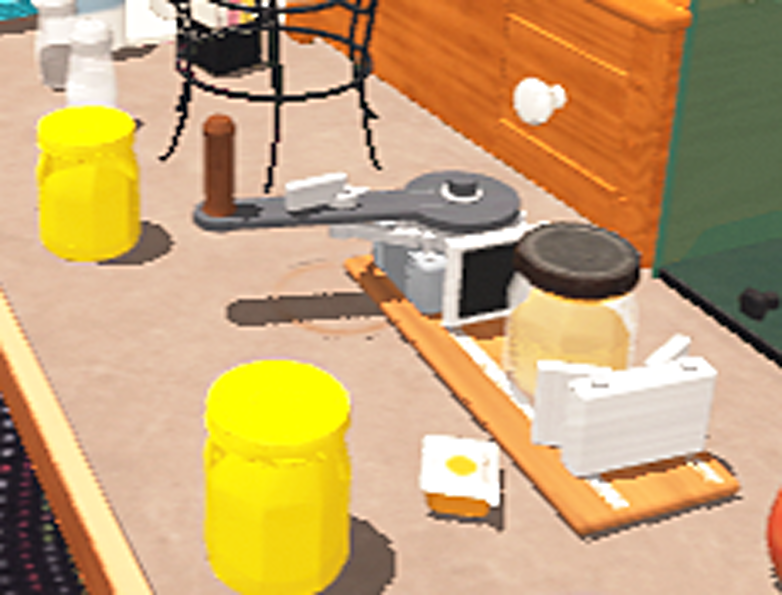

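View pics/top0.png

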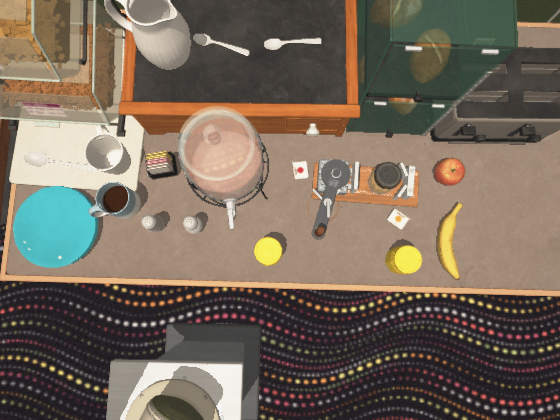

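Run:
```python
from h import *
np.set_printoptions(precision=4,suppress=True)
t=optics.get_image("top");s=optics.get_image("side")
T=lambda u,v:(u/4+230-.375,v/4+130-.375)
S=lambda u,v:(u/3.4+210-.35,v/3.4+190-.35)
for n,a,b,z in(("axis",(425,172),(462,186),.077),("griptop",(362,402),(219,118),.129),("gripfoot",(352,414),(219,213),.068),("tip",(394,346),(290,197),.084),("hinge",(390,290),(350,192),.08)):
    print(n,tri(t,T(*a),s,S(*b)),atz(t,T(*a),z)[:2],atz(s,S(*b),z)[:2])
for n,a,z in(("bedNL",(330,272),.01),("bedNR",(750,305),.01),("bedFR",(752,165),.01),("jam_2",(674,357),.016),("jam1",(282,160),.016),("yellowR",(714,518),.086),("yellowL",(153,485),.086),("lid",(633,182),.086),("jawtop",(508,130),.07),("jawtop2",(503,238),.07)):
    print(n,atz(t,T(*a),z)[:2])
```

```text
axis (array([ 0.6105, -0.3735,  0.0764]), np.float64(0.0015544509552931824)) [ 0.6097 -0.373 ] [ 0.6108 -0.3744]
griptop (array([ 0.4658, -0.3318,  0.1297]), np.float64(0.0018861388568807683)) [ 0.465  -0.3316] [ 0.4675 -0.3304]
gripfoot (array([ 0.4653, -0.3322,  0.0671]), np.float64(0.0027098086754972404)) [ 0.4639 -0.3316] [ 0.4661 -0.3338]
tip (array([ 0.5033, -0.3547,  0.0813]), np.float64(0.0001302628267732645)) [ 0.503  -0.3544] [ 0.5009 -0.3593]
hinge (array([ 0.5406, -0.354 ,  0.0764]), np.float64(0.006503140808687676)) [ 0.5369 -0.3522] [ 0.5407 -0.3603]
bedNL [ 0.5593 -0.322 ]
bedNR [ 0.5448 -0.5884]
bedFR [ 0.6357 -0.5918]
jam_2 [ 0.5096 -0.5379]
jam1 [ 0.6298 -0.2901]
yellowR [ 0.4071 -0.5399]
yellowL [ 0.4183 -0.2154]
lid [ 0.6046 -0.4957]
jawtop [ 0.6387 -0.4242]
jawtop2 [ 0.572  -0.4211]
```

View pics/side0.png

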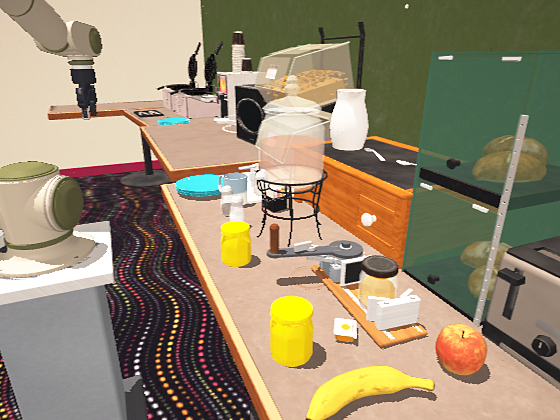

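Run:
```python
from h import *
np.set_printoptions(precision=4,suppress=True)
t=optics.get_image("top")
for z in(.1,.15,.2): print("tap",z,atz(t,(231,222),z))
for z in(.2,.3,.4): print("tank R",z,atz(t,(262,160),z),"front",atz(t,(222,205),z))
R=env.observe()["tool_rot"]
W=np.array([[.134,.533,.231],[.38,.28,.28],[.41,0,.28],[.40,-.36,.28]])
for a,b in zip(W[:-1],W[1:]): print(R.T@(b-a)*100,np.abs(b-a).max()*100/4)
```

```text
tap 0.1 [ 0.4817 -0.1292  0.1   ]
tap 0.15 [ 0.476  -0.1347  0.15  ]
tap 0.2 [ 0.4702 -0.1402  0.2   ]
tank R 0.2 [ 0.6035 -0.2003  0.2   ] front [ 0.5052 -0.1201  0.2   ]
tank R 0.3 [ 0.5769 -0.2046  0.3   ] front [ 0.4897 -0.1335  0.3   ]
tank R 0.4 [ 0.5504 -0.2089  0.4   ] front [ 0.4742 -0.1468  0.4   ]
[-30.0172 -18.5531  -4.8996] 6.325
[ -9.7236 -26.4282   0.0006] 7.000000000000001
[ -7.7907 -35.1611   0.0009] 9.0
```

```bash
python3 -m crank '[0,-3.3,-2.24,-0.6,0, 0,-3.3,-2.24,-0.6,0, 0,-3.3,-2.24,-0.6,0, 0,-3.3,-2.24,-0.6,0, 0,-3.3,-2.24,-0.6,0, 0,-3.3,-2.24,-0.6,0, 0,-3.3,-2.24,-0.6,0, 0,-3.3,-2.24,-0.6,0]' 20
python3 -m crank '[0,-0.97,-3.88,0,0, 0,-0.97,-3.88,0,0, 0,-0.97,-3.88,0,0, 0,-0.97,-3.88,0,0, 0,-0.97,-3.88,0,0, 0,-0.97,-3.88,0,0, 0,-0.97,-3.88,0,0, 0,-0.97,-3.88,0,0]'
```

```text
time_s: 1.72
position: [0.3472, 0.2937, 0.2798]
tool_rot: [[-0.97, 0.243, 0.0], [0.243, 0.97, 0.0], [-0.0, 0.0, -1.0]]
ft_force: [0.3, 0.4, 0.5]
grip_width: -0.0002
gripper_force: 0.0
time_s: 2.38
position: [0.3454, -0.0263, 0.2796]
tool_rot: [[-0.97, 0.243, 0.001], [0.243, 0.97, -0.0], [-0.001, -0.0, -1.0]]
ft_force: [0.7, 0.4, 0.1]
grip_width: -0.0
gripper_force: 0.0
```

```bash
python3 -m crank '[0,-0.97,-3.88,0,0, 0,-0.97,-3.88,0,0, 0,-0.97,-3.88,0,0, 0,-0.97,-3.88,0,0, 0,-0.97,-3.88,0,0, 0,-0.97,-3.88,0,0, 0,-0.97,-3.88,0,0, 0,-0.97,-3.88,0,0]'
python3 -m crank '[0,0,0,0,0.125, 0,0,0,0,0.125, 0,0,0,0,0.125, 0,0,0,0,0.125, 0,0,0,0,0.125, 0,0,0,0,0.125, 0,0,0,0,0.125, 0,0,0,0,0.125]'
python3 -m crank '[0,0,0,0,0.125, 0,0,0,0,0.125, 0,0,0,0,0.125, 0,0,0,0,0.125, 0,0,0,0,0.125, 0,0,0,0,0.125, 0,0,0,0,0.125, 0,0,0,0,0.125]'
python3 -m crank '[0,0,0,0,0.125, 0,0,0,0,0.125, 0,0,0,0,0.125, 0,0,0,0,0.125, 0,0,0,0,0.125, 0,0,0,0,0.125, 0,0,0,0,0.125, 0,0,0,0,0.125]'
python3 - <<'E'
from h import *
print(env.observe()["q"])
p=optics.get_image("wrist");print(p["pose"],p["intrinsics"])
cv2.imwrite("pics/w1.png",p["color"][:,:,::-1])
E
```

```text
time_s: 3.05
position: [0.3452, -0.3466, 0.2794]
tool_rot: [[-0.97, 0.244, 0.0], [0.244, 0.97, -0.0], [-0.0, -0.0, -1.0]]
ft_force: [0.4, 0.3, 0.1]
grip_width: 0.0004
gripper_force: 0.0
time_s: 3.72
position: [0.3458, -0.3445, 0.2794]
tool_rot: [[-0.313, 0.95, 0.0], [0.95, 0.313, -0.0], [-0.0, 0.0, -1.0]]
ft_force: [-0.3, 0.6, -0.1]
grip_width: -0.0001
gripper_force: 0.0
time_s: 4.38
position: [0.3458, -0.3445, 0.2794]
tool_rot: [[0.63, 0.777, 0.0], [0.777, -0.63, -0.0], [-0.0, 0.0, -1.0]]
ft_force: [1.0, -0.1, 1.2]
grip_width: -0.0002
gripper_force: 0.0
time_s: 5.05
position: [0.3457, -0.3445, 0.2794]
tool_rot: [[0.994, -0.11, 0.0], [-0.11, -0.994, -0.0], [0.0, 0.0, -1.0]]
ft_force: [-0.6, 0.0, -1.4]
grip_width: 0.0001
gripper_force: 0.0
[-5.88264258e+01  1.36431089e+01  7.83532752e+01 -2.00467332e-03
  8.79961857e+01  3.74987068e+01]
[[-1.10201630e-01  9.42999540e-01  3.14018261e-01  4.25899673e-01]
 [-9.93909231e-01 -1.04491745e-01 -3.50130893e-02 -3.53389186e-01]
 [-2.05010995e-04 -3.15964148e-01  9.48771108e-01  4.21930038e-01]
 [ 0.00000000e+00  0.00000000e+00  0.00000000e+00  1.00000000e+00]] [[325.1922621    0.         274.00893298]
 [  0.         325.1922621  211.36256322]
 [  0.           0.           1.        ]]
```

View pics/w1.png

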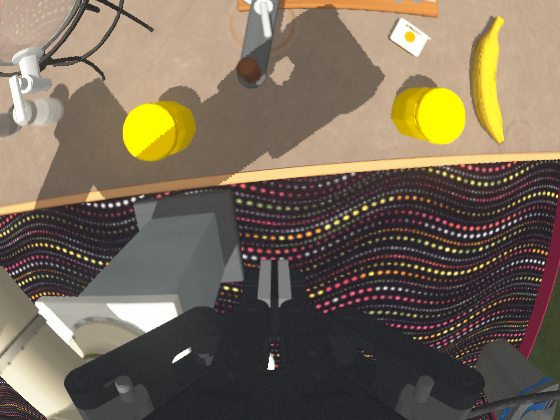

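```bash
python3 -m crank '[0,2.04,0.35,0.5,0, 0,2.04,0.35,0.5,0, 0,2.04,0.35,0.5,0, 0,2.04,0.35,0.5,0, 0,2.04,0.35,0.5,0, 0,2.04,0.35,0.5,0, 0,2.04,0.35,0.5,0, 0,2.04,0.35,0.5,0]'
python3 - <<'E'
from h import *
def ft(p,uv,z):
    K=p["intrinsics"];T=p["pose"];d=np.array([uv[0]-K[0,2],uv[1]-K[1,2]])/K[0,0];r=np.hypot(*d)
    v=np.array([d[0]/r*np.sin(r),-d[1]/r*np.sin(r),-np.cos(r)]);v=T[:3,:3]@v;return T[:3,3]+v*(z-T[2,3])/v[2]
p=optics.get_image("wrist");cv2.imwrite("pics/w2.png",p["color"][:,:,::-1])
for q in("lever_tip","grip","axis"):print(q,[(r["score"],ft(p,(r["at"][0]*560,r["at"][1]*420),z)) for r in spotter.look_for(p,q)[:2] for z in [dict(lever_tip=.084,grip=.105,axis=.073)[q]]])
E
```

```text
time_s: 5.77
position: [0.5062, -0.3895, 0.2389]
tool_rot: [[0.995, -0.101, -0.0], [-0.101, -0.995, 0.0], [-0.0, -0.0, -1.0]]
ft_force: [-0.0, 0.1, 0.8]
grip_width: 0.0001
gripper_force: 0.0
lever_tip [(0.64, array([ 0.5360459 , -0.35791917,  0.084     ]))]
grip [(0.56, array([ 0.57434185, -0.36378291,  0.105     ]))]
axis [(0.75, array([ 0.58229194, -0.37896043,  0.073     ]))]
```

View pics/w2.png

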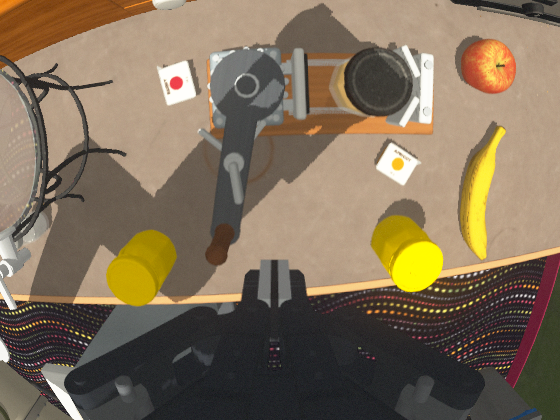

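```bash
cat >> h.py <<'E'
def ft(p,uv,z):
    K=p["intrinsics"];T=p["pose"];d=np.array([uv[0]-K[0,2],uv[1]-K[1,2]])/K[0,0];r=np.hypot(*d)
    v=np.array([d[0]/r*np.sin(r),-d[1]/r*np.sin(r),-np.cos(r)]);v=T[:3,:3]@v;return T[:3,3]+v*(z-T[2,3])/v[2]
E
python3 - <<'E'
from h import *
p=optics.get_image("wrist")
for n,uv,z in(("axis",(247,84),.077),("tip",(237,198),.087),("hinge",(233,163),.085),("griptop",(216,257),.13),("foot",(225,232),.07)):print(n,ft(p,uv,z))
E
python3 -m crank '[0,0,0,2,0, 0,0,0,2,0, 0,0,0,2,0, 0,0,0,2,0, 0,0,0,2,0, 0,0,0,2,0, 0,0,0,2,0, 0,0,0,2,0]'
```

```text
axis [ 0.60931317 -0.37483762  0.077     ]
tip [ 0.50450941 -0.35381487  0.087     ]
hinge [ 0.53789478 -0.35422235  0.085     ]
griptop [ 0.46541762 -0.33426293  0.13      ]
foot [ 0.46469596 -0.33364483  0.07      ]
time_s: 6.68
position: [0.5045, -0.3895, 0.0794]
tool_rot: [[0.995, -0.104, 0.001], [-0.104, -0.995, -0.001], [0.001, 0.001, -1.0]]
ft_force: [-0.4, -0.4, -0.6]
grip_width: 0.0001
gripper_force: 0.0
```

```bash
python3 -m crank '[0,0,-0.25,0.1,0, 0,0,-0.25,0,0, 0,0,-0.25,0,0, 0,0,-0.25,0,0, 0,0,-0.25,0,0, 0,0,-0.25,0,0, 0,0,-0.25,0,0, 0,0,-0.25,0,0]'
python3 -m crank '[0,0,-0.2,0,0, 0,0,-0.2,0,0, 0,0,-0.2,0,0, 0,0,-0.2,0,0, 0,0,-0.2,0,0, 0,0,-0.2,0,0, 0,0,-0.1,0,0, 0,0,0,0,0]'
```

```text
time_s: 7.35
position: [0.5072, -0.3695, 0.0787]
tool_rot: [[0.995, -0.104, 0.0], [-0.104, -0.995, -0.001], [0.0, 0.001, -1.0]]
ft_force: [-2.2, -2.0, 2.0]
grip_width: 0.0003
gripper_force: 1.2
time_s: 8.02
position: [0.5089, -0.3564, 0.0784]
tool_rot: [[0.995, -0.104, 0.001], [-0.104, -0.995, -0.0], [0.001, 0.0, -1.0]]
ft_force: [0.2, -3.2, 0.7]
grip_width: -0.0
gripper_force: 1.1
```

```bash
python3 -m crank '[0,0,-0.1,0,0, 0,0,-0.1,0,0, 0,0,-0.1,0,0, 0,0,-0.1,0,0, 0,0,-0.1,0,0, 0,0,-0.1,0,0, 0,0,0,0,0, 0,0,0,0,0]'
python3 - <<'E'
from h import *
p=optics.get_image("wrist");cv2.imwrite("pics/w3.png",cv2.resize(p["color"][20:300,120:400,::-1],None,fx=2,fy=2))
E
```

```text
time_s: 8.68
position: [0.5092, -0.351, 0.0785]
tool_rot: [[0.995, -0.104, 0.0], [-0.104, -0.995, -0.001], [0.0, 0.001, -1.0]]
ft_force: [0.1, -5.0, 0.9]
grip_width: 0.0001
gripper_force: 2.4
```

View pics/w3.png

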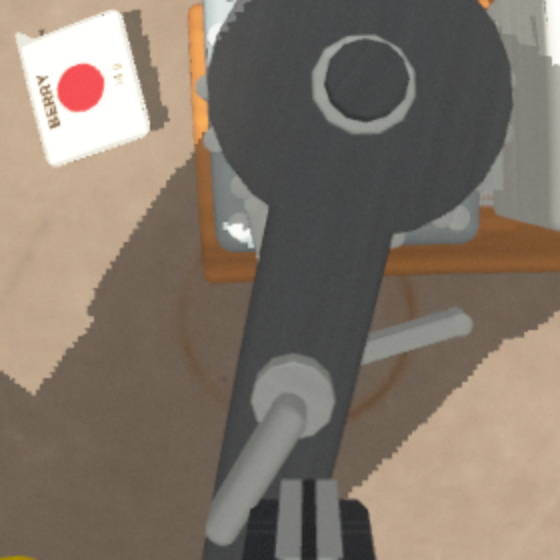

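```bash
python3 -m crank '[0,0,-0.1,0,0, 0,0,-0.1,0,0, 0,0,-0.1,0,0, 0,0,0,0,0, 0,0,0,0,0, 0,0,0,0,0, 0,0,0,0,0, 0,0,0,0,0]'
python3 -m crank '[0,0,0.4,0,0, 0,0,0.4,0,0, 0,0,0.4,0,0, 0,0,0.4,0,0, 0,0,0,-1.5,0, 0,0,0,-2,0, 0,0,0,-3,0, 0,0,0,-3,0]'
python3 - <<'E'
from h import *
p=optics.get_image("wrist");q=optics.get_image("top")
a=cv2.resize(p["color"][20:300,120:400,::-1],(560,560));cv2.imwrite("pics/w4.png",a)
E
```

```text
time_s: 9.4
position: [0.5095, -0.3483, 0.0785]
tool_rot: [[0.995, -0.104, 0.0], [-0.104, -0.995, -0.002], [0.001, 0.001, -1.0]]
ft_force: [0.1, -6.7, 0.5]
grip_width: -0.0003
gripper_force: 2.8
time_s: 10.07
position: [0.5075, -0.3632, 0.1737]
tool_rot: [[0.995, -0.104, -0.002], [-0.104, -0.995, 0.002], [-0.002, -0.002, -1.0]]
ft_force: [0.2, -0.8, -0.2]
grip_width: 0.0002
gripper_force: 0.0
```

View pics/w4.png

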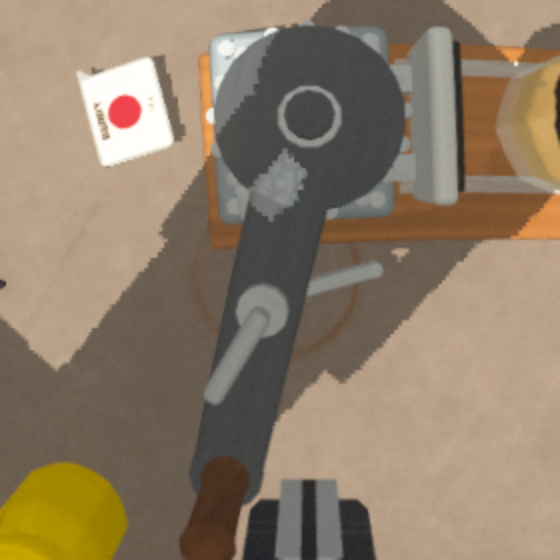

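Run:
```python
from h import *
p=optics.get_image("wrist")
f=lambda u,v,z:ft(p,(u/2+120-.25,v/2+20-.25),z)
A=f(310,116,.077);H=f(262,309,.085);T=f(219,390,.087);G=f(227,480,.071)
ang=lambda d:np.arctan2(d[1],-d[0])
print(A,H,T,G); print(ang(H-A),ang(T-H),ang(T-H)-ang(H-A),ang(G-A))
o=env.observe();print(o["position"],o["q"])
```

```text
[ 0.61174474 -0.37655161  0.077     ] [ 0.54239616 -0.35137943  0.085     ] [ 0.51335257 -0.33123902  0.087     ] [ 0.46734086 -0.32561836  0.071     ]
0.3481915898293019 0.6063194360934335 0.25812784626413166 0.33909042957013535
[ 0.50840851 -0.36405727  0.17544374] [-4.64417265e+01  3.16329603e+01  6.69947395e+01  1.38347270e-02
  8.11301850e+01  4.95239652e+01]
```

```bash
python3 -m crank '[5,-1.11,-0.865,0,0, 5,-1.11,-0.865,0,0, 5,-1.11,-0.865,0,0, 5,-1.11,-0.865,0,0, 5,0,0,0,0.115, 5,0,0,0,0.115, 5,0,0,0,0, 5,0,0,0,0]'
python3 - <<'E'
from h import *
p=optics.get_image("wrist");cv2.imwrite("pics/w5.png",p["color"][:,:,::-1])
E
```

```text
time_s: 10.88
position: [0.467, -0.3242, 0.1723]
tool_rot: [[0.946, -0.325, -0.001], [-0.325, -0.946, 0.002], [-0.002, -0.001, -1.0]]
ft_force: [0.5, 0.9, 0.4]
grip_width: 0.0502
gripper_force: 0.0
```

View pics/w5.png

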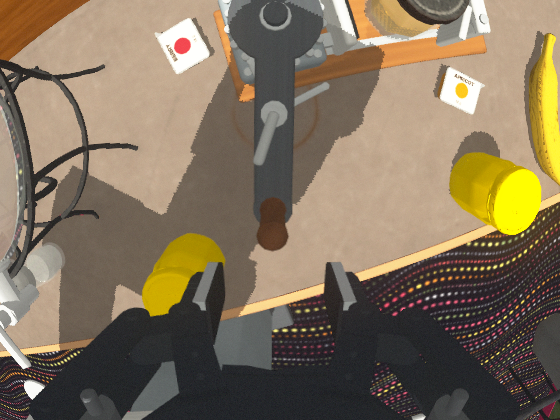

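```bash
python3 -m crank '[5,0,0,1,0, 5,0,0,1,0, 5,0,0,1,0, 5,0,0,1,0, 5,0,0,1,0, 5,0,0,1,0, 5,0,0,1,0, 5,0,0,1,0]'
python3 -m crank '[2.2,0,0,0,0, 2.2,0,0,0,0, 2.2,0,0,0,0, 2.2,0,0,0,0, 2.2,0,0,0,0, 2.2,0,0,0,0, 2.2,0,0,0,0, 2.2,0,0,0,0]' 20
```

```text
time_s: 11.6
position: [0.4673, -0.3244, 0.0922]
tool_rot: [[0.945, -0.328, -0.0], [-0.328, -0.945, 0.0], [-0.0, -0.0, -1.0]]
ft_force: [-0.6, -0.5, -0.4]
grip_width: 0.0498
gripper_force: 0.0
time_s: 12.27
position: [0.4674, -0.3245, 0.0935]
tool_rot: [[0.945, -0.328, 0.0], [-0.328, -0.945, -0.0], [0.0, 0.0, -1.0]]
ft_force: [2.1, 0.7, 0.3]
grip_width: 0.0219
gripper_force: 0.2
```

```bash
python3 -m crank '[2.2,0.06,1.35,0,-0.09, 2.2,0.06,1.35,0,-0.09, 2.2,0.06,1.35,0,-0.09, 2.2,0.06,1.35,0,-0.09, 2.2,0.06,1.35,0,-0.09, 2.2,0.06,1.35,0,-0.09, 2.2,0.06,1.35,0,-0.09, 2.2,0.06,1.35,0,-0.09]'
cat > s.py <<'E'
from h import *
o=env.observe();P=o["position"];A=np.array([.6105,-.374]);d=P[:2]-A;a=np.arctan2(d[1],-d[0]);t=np.array([np.sin(a),np.cos(a)]);R=o["tool_rot"]
print("t",round(o["time_s"],2),"handle",round(a-.05,3),"R",round(np.hypot(*d),4),"Ftan",round(o["ft_force"][:2]@t,2),"F",np.round(o["ft_force"],1),"tool ang",round(np.arctan2(-R[1,0],R[0,0])-.05,3),"z",round(P[2],4),"q6",o["q"][5])
E
python3 s.py
```

```text
time_s: 12.93
position: [0.4698, -0.4305, 0.0934]
tool_rot: [[0.925, 0.38, -0.001], [0.38, -0.925, 0.001], [-0.0, -0.001, -1.0]]
ft_force: [-0.1, 3.0, 1.6]
grip_width: 0.0221
gripper_force: 1.3
t 12.93 handle -0.432 R 0.1516 Ftan 2.85 F [-0.1  3.   1.6] tool ang -0.44 z 0.0934 q6 14.517175854655505
```

```bash
python3 -m crank '[2.2,0.01,0.5,0,-0.033, 2.2,0,0,0,0, 2.2,0.07,-1.5,0,0.1, 2.2,0.07,-1.5,0,0.1, 2.2,0.07,-1.5,0,0.1, 2.2,0.07,-1.5,0,0.1, 2.2,0.07,-1.5,0,0.1, 2.2,0.07,-1.5,0,0.1]'; python3 s.py
python3 -m crank '[2.2,0.04,-0.9,0,0.06, 2.2,0.04,-0.9,0,0.06, 2.2,0.02,-0.6,0,0.04, 2.2,0,0,0,0, 2.2,0,0,0,0, 2.2,0,0,0,0, 2.2,0,0,0,0, 2.2,0,0,0,0]'; python3 s.py
```

```text
time_s: 13.6
position: [0.4608, -0.3467, 0.0935]
tool_rot: [[0.982, -0.187, 0.0], [-0.187, -0.982, -0.002], [0.001, 0.002, -1.0]]
ft_force: [2.1, -5.0, -1.9]
grip_width: 0.0224
gripper_force: 2.4
t 13.6 handle 0.13 R 0.1521 Ftan -4.57 F [ 2.1 -5.  -1.9] tool ang 0.138 z 0.0935 q6 52.119212683869755
time_s: 14.27
position: [0.4676, -0.3238, 0.0933]
tool_rot: [[0.942, -0.335, 0.0], [-0.335, -0.942, 0.0], [0.0, -0.0, -1.0]]
ft_force: [-0.4, 0.4, -0.2]
grip_width: 0.0219
gripper_force: 0.0
t 14.27 handle 0.288 R 0.1515 Ftan 0.28 F [-0.4  0.4 -0.2] tool ang 0.291 z 0.0933 q6 62.91969965467406
```

```bash
cat > jaw.py <<'E'
from h import *
a=cv2.imread("pics/top0.png")
def run(name):
    p=optics.get_image("top");b=p["color"][:,:,::-1].copy();cv2.imwrite(f"pics/{name}.png",b)
    out=[]
    for n,(c0,c1,r0,r1),z in(("jaw",(351,363,163,180),.07),("jaw2",(351,362,178,193),.07),("lid",(374,402,162,190),.086)):
        T=a[r0:r1,c0:c1]; m=cv2.matchTemplate(b[r0-5:r1+9,c0-8:c1+45],T,cv2.TM_CCOEFF_NORMED)
        _,s,_,(x,y)=cv2.minMaxLoc(m)
        if 0<x<m.shape[1]-1: l,c,r=m[y,x-1:x+2];x=x+.5*(l-r)/(l-2*c+r)
        u=((c0+c1)/2,(r0+r1)/2);d=atz(p,(u[0]+x-8,u[1]+y-5),z)-atz(p,u,z)
        out.append((n,round(float(s),2),np.round(d[:2]*1000,1)))
    print(out)
if __name__=="__main__":
    import sys;run(sys.argv[1])
E
python3 jaw.py tj1
```

```text
[('jaw', 0.96, array([ -2.1, -14.7])), ('jaw2', 0.93, array([ -2.1, -14.7])), ('lid', 1.0, array([ 0. , -0.1]))]
```

```bash
python3 -m crank '[2.2,0.06,1.42,0,-0.095, 2.2,0.06,1.42,0,-0.095, 2.2,0.06,1.42,0,-0.095, 2.2,0.06,1.42,0,-0.095, 2.2,0.06,1.42,0,-0.095, 2.2,0.06,1.42,0,-0.095, 2.2,0.06,1.42,0,-0.095, 2.2,0.06,1.42,0,-0.095]'; python3 s.py
python3 -m crank '[2.2,0,0,0,0, 2.2,0.06,-1.2,0,0.08, 2.2,0.06,-1.2,0,0.08, 2.2,0.06,-1.2,0,0.08, 2.2,0.06,-1.2,0,0.08, 2.2,0.06,-1.2,0,0.08, 2.2,0.03,-0.9,0,0.06, 2.2,0,0,0,0]'; python3 s.py; python3 jaw.py tj2
```

```text
time_s: 14.98
position: [0.4712, -0.4347, 0.0932]
tool_rot: [[0.912, 0.411, -0.0], [0.411, -0.912, 0.002], [0.0, -0.002, -1.0]]
ft_force: [0.3, 2.9, 1.2]
grip_width: 0.0221
gripper_force: 1.2
t 14.98 handle -0.461 R 0.152 Ftan 2.56 F [0.3 2.9 1.2] tool ang -0.473 z 0.0932 q6 12.46468288664481
time_s: 15.65
position: [0.4586, -0.3657, 0.0933]
tool_rot: [[0.999, -0.045, -0.001], [-0.045, -0.999, 0.0], [-0.001, -0.0, -1.0]]
ft_force: [0.0, 0.4, 0.5]
grip_width: 0.022
gripper_force: 0.0
t 15.65 handle 0.005 R 0.1521 Ftan 0.37 F [0.  0.4 0.5] tool ang -0.005 z 0.0933 q6 42.48915718444192
[('jaw', 0.92, array([  0.6, -24. ])), ('jaw2', 0.9, array([ -1.8, -24. ])), ('lid', 1.0, array([ 0. , -0.1]))]
```

```bash
python3 -m crank '[2.2,0.005,-0.15,0,0.01, 2.2,0.005,-0.15,0,0.01, 2.2,0.005,-0.15,0,0.01, 2.2,0.005,-0.15,0,0.01, 2.2,0.005,-0.15,0,0.01, 2.2,0.005,-0.15,0,0.01, 2.2,0.005,-0.15,0,0.01, 2.2,0.005,-0.15,0,0.01]'; python3 s.py
python3 -m crank '[2.2,0.005,-0.15,0,0.01, 2.2,0.005,-0.15,0,0.01, 2.2,0.005,-0.15,0,0.01, 2.2,0.005,-0.15,0,0.01, 2.2,0.005,-0.15,0,0.01, 2.2,0.005,-0.15,0,0.01, 2.2,0.005,-0.15,0,0.01, 2.2,0.005,-0.15,0,0.01]'; python3 s.py
```

```text
time_s: 16.37
position: [0.4604, -0.3553, 0.0934]
tool_rot: [[0.993, -0.122, -0.0], [-0.122, -0.993, -0.0], [-0.0, 0.0, -1.0]]
ft_force: [-1.6, -4.8, 1.3]
grip_width: 0.0221
gripper_force: 2.4
t 16.37 handle 0.074 R 0.1513 Ftan -4.98 F [-1.6 -4.8  1.3] tool ang 0.072 z 0.0934 q6 47.70619637881041
time_s: 17.03
position: [0.4624, -0.3433, 0.0934]
tool_rot: [[0.98, -0.201, -0.001], [-0.201, -0.98, 0.0], [-0.001, 0.0, -1.0]]
ft_force: [-3.3, -5.1, 1.9]
grip_width: 0.0219
gripper_force: 2.4
t 17.03 handle 0.155 R 0.1513 Ftan -5.63 F [-3.3 -5.1  1.9] tool ang 0.152 z 0.0934 q6 53.24699856975462
```

```bash
python3 -m crank '[2.2,0.005,-0.15,0,0.01, 2.2,0.005,-0.15,0,0.01, 2.2,0.005,-0.15,0,0.01, 2.2,0.005,-0.15,0,0.01, 2.2,0.005,-0.15,0,0.01, 2.2,0.005,-0.15,0,0.01, 2.2,0.005,-0.15,0,0.01, 2.2,0.005,-0.15,0,0.01]'; python3 s.py; python3 jaw.py tj3
```

```text
time_s: 17.7
position: [0.4654, -0.3316, 0.0933]
tool_rot: [[0.96, -0.278, -0.001], [-0.278, -0.96, 0.0], [-0.001, 0.0, -1.0]]
ft_force: [-5.1, -4.1, 2.7]
grip_width: 0.0218
gripper_force: 2.6
t 17.7 handle 0.234 R 0.1512 Ftan -5.37 F [-5.1 -4.1  2.7] tool ang 0.232 z 0.0933 q6 58.865874819896604
[('jaw', 0.87, array([  0.7, -28.6])), ('jaw2', 0.89, array([ -1.7, -28.5])), ('lid', 0.98, array([ 0. , -0.4]))]
```

```bash
python3 -m crank '[2.2,-0.02,-0.15,0,0.01, 2.2,-0.02,-0.15,0,0.01, 2.2,-0.02,-0.15,0,0.01, 2.2,-0.02,-0.15,0,0.01, 2.2,-0.02,-0.15,0,0.01, 2.2,-0.02,-0.15,0,0.01, 2.2,-0.02,-0.1,0,0.007, 2.2,0,0,0,0]'; python3 s.py; python3 jaw.py tj4
```

```text
time_s: 18.42
position: [0.4682, -0.3219, 0.0935]
tool_rot: [[0.94, -0.342, 0.001], [-0.342, -0.94, -0.001], [0.001, 0.0, -1.0]]
ft_force: [1.5, -4.9, 0.1]
grip_width: 0.0219
gripper_force: 2.0
t 18.42 handle 0.301 R 0.1516 Ftan -4.1 F [ 1.5 -4.9  0.1] tool ang 0.299 z 0.0935 q6 63.51836258952234
[('jaw', 0.91, array([-14.1, -29.1])), ('jaw2', 0.85, array([ -1.7, -29.6])), ('lid', 0.92, array([ 0. , -1.4]))]
```

```bash
python3 -m crank '[2.2,0.06,1.42,0,-0.095, 2.2,0.06,1.42,0,-0.095, 2.2,0.06,1.42,0,-0.095, 2.2,0.06,1.42,0,-0.095, 2.2,0.06,1.42,0,-0.095, 2.2,0.06,1.42,0,-0.095, 2.2,0.06,1.42,0,-0.095, 2.2,0.06,1.45,0,-0.095]'; python3 s.py
python3 -m crank '[2.2,0,0,0,0, 2.2,0,-0.15,0,0.01, 2.2,0,-0.15,0,0.01, 2.2,0,-0.15,0,0.01, 2.2,0,-0.15,0,0.01, 2.2,0,-0.15,0,0.01, 2.2,0,-0.15,0,0.01, 2.2,0,-0.15,0,0.01]'; python3 s.py; python3 jaw.py tj5
```

```text
time_s: 19.13
position: [0.4703, -0.4321, 0.0928]
tool_rot: [[0.915, 0.404, -0.002], [0.404, -0.915, 0.004], [0.0, -0.004, -1.0]]
ft_force: [-1.1, 2.6, 1.1]
grip_width: 0.0221
gripper_force: 1.4
t 19.13 handle -0.443 R 0.1517 Ftan 2.85 F [-1.1  2.6  1.1] tool ang -0.466 z 0.0928 q6 12.922793825733002
time_s: 19.8
position: [0.4669, -0.4232, 0.0934]
tool_rot: [[0.943, 0.334, 0.001], [0.334, -0.943, -0.0], [0.0, 0.0, -1.0]]
ft_force: [3.0, -4.5, -3.9]
grip_width: 0.0225
gripper_force: 2.5
t 19.8 handle -0.38 R 0.1518 Ftan -5.21 F [ 3.  -4.5 -3.9] tool ang -0.39 z 0.0934 q6 17.54840621013829
[('jaw', 0.73, array([  3.3, -30.9])), ('jaw2', 0.38, array([ 13.1, -30.8])), ('lid', 0.47, array([ 0.1, -3. ]))]
```

```bash
python3 -m crank '[2.2,0,-0.1,0,0.007, 2.2,0,-0.1,0,0.007, 2.2,0,-0.1,0,0.007, 2.2,0,-0.1,0,0.007, 2.2,0,-0.1,0,0.007, 2.2,0,-0.1,0,0.007, 2.2,0,-0.1,0,0.007, 2.2,0,-0.1,0,0.007]'; python3 s.py
```

```text
time_s: 20.52
position: [0.4645, -0.4157, 0.0935]
tool_rot: [[0.96, 0.281, 0.001], [0.281, -0.96, -0.0], [0.001, 0.0, -1.0]]
ft_force: [2.4, -3.8, -3.4]
grip_width: 0.0221
gripper_force: 2.4
t 20.52 handle -0.328 R 0.1519 Ftan -4.29 F [ 2.4 -3.8 -3.4] tool ang -0.335 z 0.0935 q6 20.96014966712035
```

```bash
python3 -m crank '[2.2,0,-0.1,0,0.007, 2.2,0,-0.1,0,0.007, 2.2,0,-0.1,0,0.007, 2.2,0,-0.1,0,0.007, 2.2,0,-0.1,0,0.007, 2.2,0,-0.1,0,0.007, 2.2,0,-0.1,0,0.007, 2.2,0,-0.1,0,0.007]'; python3 s.py; python3 jaw.py tj6
```

```text
time_s: 21.18
position: [0.4625, -0.408, 0.0935]
tool_rot: [[0.974, 0.227, 0.001], [0.227, -0.974, -0.0], [0.001, 0.001, -1.0]]
ft_force: [3.6, -4.0, -3.4]
grip_width: 0.022
gripper_force: 2.4
t 21.18 handle -0.276 R 0.1519 Ftan -4.68 F [ 3.6 -4.  -3.4] tool ang -0.279 z 0.0935 q6 24.45815363140344
[('jaw', 0.71, array([  3.3, -33.1])), ('jaw2', 0.31, array([ 13.2, -34.3])), ('lid', 0.68, array([ 0.1, -4. ]))]
```

```bash
python3 -m crank '[2.2,0.02,-0.1,0,0.007, 2.2,0.02,-0.1,0,0.007, 2.2,0.02,-0.1,0,0.007, 2.2,0.02,-0.1,0,0.007, 2.2,0.02,-0.1,0,0.007, 2.2,0.02,-0.1,0,0.007, 2.2,0.02,-0.1,0,0.007, 2.2,0.02,-0.1,0,0.007]'; python3 s.py
```

```text
time_s: 21.9
position: [0.4614, -0.4003, 0.0935]
tool_rot: [[0.985, 0.172, -0.001], [0.172, -0.985, -0.001], [-0.001, 0.0, -1.0]]
ft_force: [-2.8, -4.9, -0.8]
grip_width: 0.0219
gripper_force: 2.6
t 21.9 handle -0.224 R 0.1514 Ftan -4.31 F [-2.8 -4.9 -0.8] tool ang -0.223 z 0.0935 q6 28.131510102062077
```

```bash
python3 -m crank '[2.2,0,-0.1,0,0.007, 2.2,0,-0.1,0,0.007, 2.2,0,-0.1,0,0.007, 2.2,0,-0.1,0,0.007, 2.2,0,-0.1,0,0.007, 2.2,0,-0.1,0,0.007, 2.2,0,-0.1,0,0.007, 2.2,0,-0.1,0,0.007]'; python3 s.py; python3 jaw.py tj7
```

```text
time_s: 22.57
position: [0.4602, -0.3923, 0.0935]
tool_rot: [[0.993, 0.117, -0.001], [0.117, -0.993, -0.001], [-0.001, 0.0, -1.0]]
ft_force: [-2.3, -5.4, -2.4]
grip_width: 0.0221
gripper_force: 2.6
t 22.57 handle -0.171 R 0.1514 Ftan -5.04 F [-2.3 -5.4 -2.4] tool ang -0.167 z 0.0935 q6 31.714837651234866
[('jaw', 0.84, array([ -1.6, -34.5])), ('jaw2', 0.62, array([ 13.2, -35.8])), ('lid', 0.72, array([ 0.1, -5.4]))]
```

```bash
python3 -m crank '[2.2,0,-0.1,0,0.007, 2.2,0,-0.1,0,0.007, 2.2,0,-0.1,0,0.007, 2.2,0,-0.1,0,0.007, 2.2,0,-0.1,0,0.007, 2.2,0,-0.1,0,0.007, 2.2,0,-0.1,0,0.007, 2.2,0,-0.1,0,0.007]'; python3 s.py
```

```text
time_s: 23.28
position: [0.4595, -0.3843, 0.0935]
tool_rot: [[0.998, 0.061, -0.001], [0.061, -0.998, -0.0], [-0.001, 0.0, -1.0]]
ft_force: [-1.2, -5.4, -0.2]
grip_width: 0.0219
gripper_force: 2.6
t 23.28 handle -0.118 R 0.1514 Ftan -5.26 F [-1.2 -5.4 -0.2] tool ang -0.111 z 0.0935 q6 35.353075320438336
```

```bash
python3 -m crank '[2.2,0,-0.08,0,0.006, 2.2,0,-0.08,0,0.006, 2.2,0,-0.08,0,0.006, 2.2,0,-0.08,0,0.006, 2.2,0,-0.08,0,0.006, 2.2,0,-0.08,0,0.006, 2.2,0,-0.08,0,0.006, 2.2,0,-0.08,0,0.006]'; python3 s.py; python3 jaw.py tj8
```

```text
time_s: 23.95
position: [0.4592, -0.3779, 0.0935]
tool_rot: [[1.0, 0.013, -0.001], [0.013, -1.0, -0.0], [-0.001, 0.0, -1.0]]
ft_force: [-1.7, -5.9, -1.1]
grip_width: 0.0223
gripper_force: 2.6
t 23.95 handle -0.076 R 0.1513 Ftan -5.81 F [-1.7 -5.9 -1.1] tool ang -0.063 z 0.0935 q6 38.47397485565357
[('jaw', 0.92, array([ -4. , -36.4])), ('jaw2', 0.88, array([ -1.5, -36.6])), ('lid', 0.65, array([ 0.2, -7.7]))]
```

```bash
python3 -m crank '[2.2,0,-0.05,0,0.004, 2.2,0,-0.05,0,0.004, 2.2,0,-0.05,0,0.004, 2.2,0,-0.05,0,0.004, 2.2,0,-0.05,0,0.004, 2.2,0,-0.05,0,0.004, 2.2,0,-0.05,0,0.003, 2.2,0,-0.05,0,0.003]'; python3 s.py
```

```text
time_s: 24.67
position: [0.4592, -0.3739, 0.0935]
tool_rot: [[1.0, -0.017, -0.001], [-0.017, -1.0, -0.0], [-0.001, 0.0, -1.0]]
ft_force: [-2.9, -4.5, -1.1]
grip_width: 0.0222
gripper_force: 2.6
t 24.67 handle -0.049 R 0.1513 Ftan -4.52 F [-2.9 -4.5 -1.1] tool ang -0.033 z 0.0935 q6 40.43488804396604
```

```bash
python3 -m crank '[2.2,0,-0.05,0,0.003, 2.2,0,-0.05,0,0.003, 2.2,0,-0.05,0,0.003, 2.2,0,-0.05,0,0.003, 2.2,0,-0.05,0,0.003, 2.2,0,-0.05,0,0.003, 2.2,0,-0.05,0,0.003, 2.2,0,-0.05,0,0.003]'; python3 s.py; python3 jaw.py tj9
```

```text
time_s: 25.33
position: [0.4592, -0.3699, 0.0935]
tool_rot: [[0.999, -0.041, -0.002], [-0.041, -0.999, -0.0], [-0.002, 0.0, -1.0]]
ft_force: [-2.6, -5.2, -1.1]
grip_width: 0.0218
gripper_force: 2.6
t 25.33 handle -0.023 R 0.1513 Ftan -5.23 F [-2.6 -5.2 -1.1] tool ang -0.009 z 0.0935 q6 42.066721975172385
[('jaw', 0.88, array([-21.3, -36.6])), ('jaw2', 0.85, array([ -1.5, -37.8])), ('lid', 0.65, array([ 0.2, -9.1]))]
```

```bash
python3 -m crank '[2.2,0,-0.08,0,0.005, 2.2,0,-0.08,0,0.005, 2.2,0,-0.08,0,0.005, 2.2,0,-0.08,0,0.005, 2.2,0,-0.08,0,0.005, 2.2,0,-0.08,0,0.005, 2.2,0,-0.08,0,0.005, 2.2,0,-0.08,0,0.005]'; python3 s.py
```

```text
time_s: 26.05
position: [0.4595, -0.3634, 0.0935]
tool_rot: [[0.997, -0.081, -0.002], [-0.081, -0.997, -0.0], [-0.002, 0.0, -1.0]]
ft_force: [-3.5, -4.9, -1.6]
grip_width: 0.0218
gripper_force: 2.6
t 26.05 handle 0.02 R 0.1513 Ftan -5.14 F [-3.5 -4.9 -1.6] tool ang 0.031 z 0.0935 q6 44.80209150548199
```

```bash
python3 -m crank '[2.2,0,-0.08,0,0.005, 2.2,0,-0.08,0,0.005, 2.2,0,-0.08,0,0.005, 2.2,0,-0.08,0,0.005, 2.2,0,-0.08,0,0.005, 2.2,0,-0.08,0,0.005, 2.2,0,-0.08,0,0.005, 2.2,0,-0.08,0,0.005]'; python3 s.py; python3 jaw.py tj10
```

```text
time_s: 26.72
position: [0.4601, -0.357, 0.0934]
tool_rot: [[0.993, -0.121, -0.002], [-0.121, -0.993, 0.0], [-0.002, 0.0, -1.0]]
ft_force: [-4.1, -4.8, 0.1]
grip_width: 0.0219
gripper_force: 2.6
t 26.72 handle 0.063 R 0.1514 Ftan -5.2 F [-4.1 -4.8  0.1] tool ang 0.071 z 0.0934 q6 47.55574782475487
[('jaw', 0.91, array([-16.3, -38.7])), ('jaw2', 0.86, array([ -3.9, -39.1])), ('lid', 0.67, array([ -2.1, -12. ]))]
```

```bash
python3 -m crank '[2.2,-0.01,-0.08,0,0.006, 2.2,-0.01,-0.08,0,0.006, 2.2,-0.01,-0.08,0,0.006, 2.2,-0.01,-0.08,0,0.006, 2.2,-0.01,-0.08,0,0.006, 2.2,-0.01,-0.08,0,0.006, 2.2,-0.01,-0.08,0,0.006, 2.2,-0.01,-0.08,0,0.006]'; python3 s.py
```

```text
time_s: 27.43
position: [0.4608, -0.3506, 0.0935]
tool_rot: [[0.986, -0.168, -0.0], [-0.168, -0.986, -0.0], [-0.0, 0.0, -1.0]]
ft_force: [-0.8, -4.8, -1.9]
grip_width: 0.0222
gripper_force: 2.5
t 27.43 handle 0.105 R 0.1515 Ftan -4.83 F [-0.8 -4.8 -1.9] tool ang 0.119 z 0.0935 q6 50.73927166331437
```

```bash
python3 -m crank '[2.2,-0.01,-0.08,0,0.006, 2.2,-0.01,-0.08,0,0.006, 2.2,-0.01,-0.08,0,0.006, 2.2,-0.01,-0.08,0,0.006, 2.2,-0.01,-0.08,0,0.006, 2.2,-0.01,-0.08,0,0.006, 2.2,-0.01,-0.08,0,0.006, 2.2,-0.01,-0.08,0,0.006]'; python3 s.py; python3 jaw.py tj11
```

```text
time_s: 28.1
position: [0.4619, -0.3441, 0.0935]
tool_rot: [[0.977, -0.215, 0.001], [-0.215, -0.977, -0.0], [0.001, 0.0, -1.0]]
ft_force: [1.6, -4.3, -0.8]
grip_width: 0.022
gripper_force: 2.4
t 28.1 handle 0.148 R 0.1516 Ftan -3.88 F [ 1.6 -4.3 -0.8] tool ang 0.167 z 0.0935 q6 53.94588499880688
[('jaw', 0.93, array([ -1.4, -41.1])), ('jaw2', 0.9, array([ -1.4, -41.2])), ('lid', 0.7, array([ -2.1, -13.8]))]
```

```bash
python3 -m crank '[2.2,0,-0.08,0,0.005, 2.2,0,-0.08,0,0.005, 2.2,0,-0.08,0,0.005, 2.2,0,-0.08,0,0.005, 2.2,0,-0.08,0,0.005, 2.2,0,-0.08,0,0.005, 2.2,0,-0.08,0,0.005, 2.2,0,-0.08,0,0.005]'; python3 s.py
```

```text
time_s: 28.82
position: [0.4633, -0.3379, 0.0934]
tool_rot: [[0.967, -0.254, 0.001], [-0.254, -0.967, -0.0], [0.001, 0.0, -1.0]]
ft_force: [1.1, -5.3, -1.3]
grip_width: 0.0221
gripper_force: 2.4
t 28.82 handle 0.191 R 0.1516 Ftan -4.91 F [ 1.1 -5.3 -1.3] tool ang 0.207 z 0.0934 q6 56.770860141516366
```

```bash
python3 -m crank '[2.2,0,-0.08,0,0.005, 2.2,0,-0.08,0,0.005, 2.2,0,-0.08,0,0.005, 2.2,0,-0.08,0,0.005, 2.2,0,-0.08,0,0.005, 2.2,0,-0.08,0,0.005, 2.2,0,-0.08,0,0.005, 2.2,0,-0.08,0,0.005]'; python3 s.py; python3 jaw.py tj12
```

```text
time_s: 29.48
position: [0.4649, -0.3317, 0.0934]
tool_rot: [[0.956, -0.292, 0.0], [-0.292, -0.956, -0.0], [0.0, 0.0, -1.0]]
ft_force: [-0.1, -4.8, -1.0]
grip_width: 0.0222
gripper_force: 2.4
t 29.48 handle 0.233 R 0.1516 Ftan -4.6 F [-0.1 -4.8 -1. ] tool ang 0.247 z 0.0934 q6 59.61752955076796
[('jaw', 0.86, array([  1.1, -43.1])), ('jaw2', 0.89, array([ -1.4, -43. ])), ('lid', 0.72, array([  0.4, -14.7]))]
```

```bash
python3 -m crank '[2.2,0.01,-0.08,0,0.005, 2.2,0.01,-0.08,0,0.005, 2.2,0.01,-0.08,0,0.005, 2.2,0.01,-0.08,0,0.005, 2.2,0.01,-0.08,0,0.005, 2.2,0.01,-0.08,0,0.005, 2.2,0.01,-0.08,0,0.005, 2.2,0.01,-0.08,0,0.005]'; python3 s.py
```

```text
time_s: 30.2
position: [0.467, -0.3256, 0.0933]
tool_rot: [[0.944, -0.33, -0.001], [-0.33, -0.944, 0.0], [-0.001, -0.0, -1.0]]
ft_force: [-4.2, -4.6, 0.9]
grip_width: 0.0216
gripper_force: 2.6
t 30.2 handle 0.275 R 0.1514 Ftan -5.68 F [-4.2 -4.6  0.9] tool ang 0.287 z 0.0933 q6 62.522166424361636
```

```bash
python3 -m crank '[2.2,0,0.9,0,-0.05, 2.2,0.04,0.9,0,-0.06, 2.2,0.02,0.9,0,-0.06, 2.2,0.02,0.9,0,-0.06, 2.2,0.02,0.9,0,-0.06, 2.2,0.02,0.9,0,-0.06, 2.2,0.02,0.9,0,-0.06, 2.2,0,0.3,0,-0.02]'; python3 s.py; python3 jaw.py tj13
```

```text
time_s: 30.87
position: [0.459, -0.3902, 0.093]
tool_rot: [[0.995, 0.096, -0.0], [0.096, -0.995, 0.003], [0.0, -0.003, -1.0]]
ft_force: [1.6, 2.6, 0.7]
grip_width: 0.0221
gripper_force: 1.2
t 30.87 handle -0.157 R 0.1524 Ftan 2.45 F [1.6 2.6 0.7] tool ang -0.146 z 0.093 q6 32.808630860612
[('jaw', 0.92, array([ -1.4, -43.7])), ('jaw2', 0.83, array([  1.1, -44. ])), ('lid', 0.69, array([  0.4, -15.6]))]
```

```bash
python3 -m crank '[2.2,0,-0.13,0,0.008, 2.2,0,-0.13,0,0.008, 2.2,0,-0.13,0,0.008, 2.2,0,-0.13,0,0.008, 2.2,0,-0.13,0,0.008, 2.2,0,-0.13,0,0.008, 2.2,0,-0.13,0,0.008, 2.2,0,-0.13,0,0.008]'; python3 s.py
```

```text
time_s: 31.58
position: [0.4581, -0.3805, 0.0933]
tool_rot: [[1.0, 0.029, -0.0], [0.029, -1.0, -0.0], [-0.0, 0.0, -1.0]]
ft_force: [0.7, -4.7, -3.5]
grip_width: 0.0219
gripper_force: 2.5
t 31.58 handle -0.092 R 0.1525 Ftan -4.76 F [ 0.7 -4.7 -3.5] tool ang -0.079 z 0.0933 q6 37.27230956314066
```

```bash
python3 -m crank '[2.2,0.01,-0.05,0,0.003, 2.2,0.01,-0.05,0,0.003, 2.2,0.01,-0.05,0,0.003, 2.2,0.01,-0.05,0,0.003, 2.2,0.01,-0.05,0,0.003, 2.2,0.01,-0.05,0,0.003, 2.2,0.01,-0.05,0,0.003, 2.2,0.01,-0.05,0,0.003]'; python3 s.py; python3 jaw.py tj14
```

```text
time_s: 32.25
position: [0.4583, -0.3765, 0.0934]
tool_rot: [[1.0, 0.005, -0.001], [0.005, -1.0, -0.0], [-0.001, 0.0, -1.0]]
ft_force: [-4.0, -4.7, -1.5]
grip_width: 0.0219
gripper_force: 2.6
t 32.25 handle -0.066 R 0.1522 Ftan -4.67 F [-4.  -4.7 -1.5] tool ang -0.055 z 0.0934 q6 38.91608719176701
[('jaw', 0.92, array([-21.1, -43.6])), ('jaw2', 0.81, array([ -3.8, -44.4])), ('lid', 0.72, array([  0.4, -16.2]))]
```

```bash
python3 -m crank '[2.2,0,-0.05,0,0.003, 2.2,0,-0.05,0,0.003, 2.2,0,-0.05,0,0.003, 2.2,0,-0.05,0,0.003, 2.2,0,-0.05,0,0.003, 2.2,0,-0.05,0,0.003, 2.2,0,-0.05,0,0.003, 2.2,0,-0.05,0,0.003]'; python3 s.py
```

```text
time_s: 32.97
position: [0.4583, -0.3726, 0.0934]
tool_rot: [[1.0, -0.019, -0.001], [-0.019, -1.0, -0.0], [-0.001, 0.0, -1.0]]
ft_force: [-3.8, -5.3, -2.4]
grip_width: 0.0222
gripper_force: 2.9
t 32.97 handle -0.041 R 0.1522 Ftan -5.36 F [-3.8 -5.3 -2.4] tool ang -0.031 z 0.0934 q6 40.54106854833612
```

```bash
python3 -m crank '[2.2,0,-0.05,0,0.003, 2.2,0,-0.05,0,0.003, 2.2,0,-0.05,0,0.003, 2.2,0,-0.05,0,0.003, 2.2,0,-0.05,0,0.003, 2.2,0,-0.05,0,0.003, 2.2,0,-0.05,0,0.003, 2.2,0,-0.05,0,0.003]'; python3 s.py; python3 jaw.py tj15
```

```text
time_s: 33.63
position: [0.4583, -0.3688, 0.0933]
tool_rot: [[0.999, -0.043, -0.001], [-0.043, -0.999, -0.001], [-0.001, 0.001, -1.0]]
ft_force: [-3.7, -7.2, -3.0]
grip_width: 0.0219
gripper_force: 3.4
t 33.63 handle -0.016 R 0.1523 Ftan -7.3 F [-3.7 -7.2 -3. ] tool ang -0.007 z 0.0933 q6 42.17954029625786
[('jaw', 0.86, array([-21.1, -44.1])), ('jaw2', 0.88, array([ -1.3, -45.3])), ('lid', 0.72, array([  0.4, -16.5]))]
```

```bash
python3 -m crank '[2.2,0,-0.04,0,0.003, 2.2,0,-0.04,0,0.003, 2.2,0,-0.04,0,0.003, 2.2,0,-0.04,0,0.003, 2.2,0,-0.04,0,0.003, 2.2,0,-0.04,0,0.003, 2.2,0,-0.04,0,0, 2.2,0,-0.04,0,0]'; python3 s.py
```

```text
time_s: 34.35
position: [0.4584, -0.3658, 0.0933]
tool_rot: [[0.998, -0.061, -0.001], [-0.061, -0.998, -0.001], [-0.001, 0.001, -1.0]]
ft_force: [-4.0, -7.8, -2.1]
grip_width: 0.0222
gripper_force: 3.9
t 34.35 handle 0.004 R 0.1523 Ftan -8.05 F [-4.  -7.8 -2.1] tool ang 0.011 z 0.0933 q6 43.420136934978274
```

```bash
python3 -m crank '[2.2,0,-0.03,0,0.002, 2.2,0,-0.03,0,0.002, 2.2,0,-0.03,0,0.002, 2.2,0,-0.03,0,0.002, 2.2,0,-0.03,0,0.002, 2.2,0,-0.03,0,0.002, 2.2,0,0,0,0, 2.2,0,0,0,0]'; python3 s.py
```

```text
time_s: 35.02
position: [0.4585, -0.3641, 0.0933]
tool_rot: [[0.997, -0.073, -0.001], [-0.073, -0.997, -0.001], [-0.001, 0.001, -1.0]]
ft_force: [-4.7, -6.8, -2.6]
grip_width: 0.0218
gripper_force: 4.1
t 35.02 handle 0.015 R 0.1523 Ftan -7.14 F [-4.7 -6.8 -2.6] tool ang 0.023 z 0.0933 q6 44.23074714145837
```

```bash
python3 -m crank '[2.2,0.01,0,0,0, 2.2,0,-0.04,0,0.003, 2.2,0,-0.04,0,0.003, 2.2,0,-0.04,0,0.003, 2.2,0,-0.04,0,0.003, 2.2,0,-0.04,0,0.003, 2.2,0,-0.04,0,0.003, 2.2,0,-0.04,0,0.003]'; python3 s.py
```

```text
time_s: 35.68
position: [0.4588, -0.3615, 0.0933]
tool_rot: [[0.996, -0.094, -0.002], [-0.094, -0.996, -0.001], [-0.001, 0.002, -1.0]]
ft_force: [-4.3, -9.1, -4.0]
grip_width: 0.0222
gripper_force: 4.7
t 35.68 handle 0.032 R 0.1523 Ftan -9.42 F [-4.3 -9.1 -4. ] tool ang 0.044 z 0.0933 q6 45.64644245966476
```

```bash
python3 -m crank '[3.2,0,0.1,0,0, 4.2,0,0,0,0, 5,0,0,0,0, 5,0,0,0,0, 5,0,0,0,0, 5,0,0,0,0, 5,0,0,0,0, 5,0,0,0,0]'; python3 s.py
python3 -m crank '[5,0,0,-0.5,0, 5,0,0,-1,0, 5,0,0,-1.5,0, 5,0,0,-2,0, 5,0,0,-2,0, 5,0,0,-2,0, 5,0,0,-2,0, 5,0,0,-2,0]'; python3 s.py; python3 jaw.py tj16
python3 -m crank '[5,-2,0,-2,0, 5,-2,0,-2,0, 5,-2,0,-1,0, 5,-2,0,0,0, 5,-1,0,0,0, 5,0,0,0,0, 5,0,0,0,0, 5,0,0,0,0]'
python3 - <<'E'
from h import *
p=optics.get_image("wrist");t=optics.get_image("top")
a=cv2.resize(p["color"][:300,:,::-1],(800,428));b=cv2.resize(t["color"][140:260,230:430,::-1],(800,480))[:172]
cv2.imwrite("pics/fin.png",np.vstack([a,b])); cv2.imwrite("pics/topfin.png",t["color"][:,:,::-1])
E
```

```text
time_s: 36.35
position: [0.4596, -0.3615, 0.0933]
tool_rot: [[0.996, -0.093, 0.0], [-0.093, -0.996, 0.0], [0.0, -0.0, -1.0]]
ft_force: [-0.3, 0.0, 0.1]
grip_width: 0.0498
gripper_force: 0.0
t 36.35 handle 0.033 R 0.1515 Ftan 0.0 F [-0.3  0.   0.1] tool ang 0.043 z 0.0933 q6 45.55024650186572
time_s: 37.02
position: [0.4594, -0.3615, 0.2255]
tool_rot: [[0.996, -0.093, 0.001], [-0.093, -0.996, -0.001], [0.001, 0.001, -1.0]]
ft_force: [-0.5, -1.1, 0.2]
grip_width: 0.0499
gripper_force: 0.0
t 37.02 handle 0.033 R 0.1516 Ftan -1.14 F [-0.5 -1.1  0.2] tool ang 0.043 z 0.2255 q6 45.55056324267016
[('jaw', 0.73, array([  1.2, -45.9])), ('jaw2', 0.3, array([ 13.5, -46.5])), ('lid', 0.71, array([ -2. , -16.6]))]
time_s: 37.73
position: [0.3705, -0.3533, 0.2731]
tool_rot: [[0.996, -0.093, 0.0], [-0.093, -0.996, 0.0], [0.0, -0.0, -1.0]]
ft_force: [-0.5, -0.5, 1.1]
grip_width: 0.0497
gripper_force: 0.0
```

View pics/fin.png

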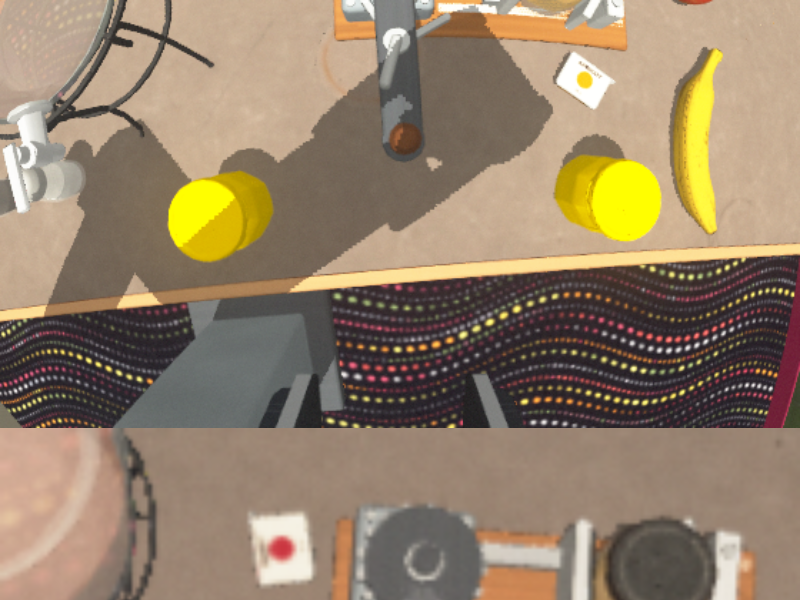

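The last picture shows the lever tip (387,80) still on the tightening side of its hinge (397,40). The jar sits between jaw and stop, the gripper is clear of the handle, and the jam tubs and jars are where they were.

```bash
python3 -c "
from rig import env
print(env.close_job())"
```

```text
the job is handed in; nothing more can be done
None
```

The lever is flipped to tighten, the jaw is wound in until the handle stiffened at about 9.4 N with the jar held against the V stop, the handle is released, and the job was handed in at about 38 s.

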